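# Line up the bisque cups by height on the ware board

### The job

Line the four unglazed cups up by height on the board, each standing upright and centred on a cork coaster of its own: the tallest on the coaster next to the brush pot, then one by one down to the shortest at the other end of the row. The cups are brittle, so set them down gently rather than dropping or knocking them over, and leave the brush pot where it stands.

Things in the scene. Friction and masses are not known exactly. Their poses are not given: they have to be found in the camera images.
- cup_1_mid (a point): the tallest cup: plain cream unglazed, straight-sided, no handle, open at the top, standing upright on the felt table; 104 mm tall, 52 mm outside diameter all the way up (but for a small bevel at the foot), wall 4 mm, about 190 g. The point is on its axis half-way up, 52 mm above its underside; z is the cup's axis, towards its mouth
- cup_2_mid (a point): the second tallest cup: plain cream unglazed, straight-sided, no handle, open at the top, standing upright on the felt table; 86 mm tall, 56 mm outside diameter all the way up (but for a small bevel at the foot), wall 4 mm, about 170 g. The point is on its axis half-way up, 43 mm above its underside; z is the cup's axis, towards its mouth
- cup_3_mid (a point): the third tallest cup: plain cream unglazed, straight-sided, no handle, open at the top, standing upright on the felt table; 68 mm tall, 60 mm outside diameter all the way up (but for a small bevel at the foot), wall 4 mm, about 150 g. The point is on its axis half-way up, 34 mm above its underside; z is the cup's axis, towards its mouth
- cup_4_mid (a point): the shortest cup: plain cream unglazed, straight-sided, no handle, open at the top, standing upright on the felt table; 50 mm tall, 64 mm outside diameter all the way up (but for a small bevel at the foot), wall 4 mm, about 130 g. The point is on its axis half-way up, 25 mm above its underside; z is the cup's axis, towards its mouth
- coaster_a: one of four identical round cork coasters, 78 mm diameter, 4 mm thick, fixed in one row along the dark board, about 95 mm apart; the letter says nothing about its place in the row, and the four swap places from start to start. Origin at the centre of its underside, on the board's top; the coaster's top is 4 mm higher
- coaster_b: one of four identical round cork coasters, 78 mm diameter, 4 mm thick, fixed in one row along the dark board, about 95 mm apart; the letter says nothing about its place in the row, and the four swap places from start to start. Origin at the centre of its underside, on the board's top; the coaster's top is 4 mm higher
- coaster_c: one of four identical round cork coasters, 78 mm diameter, 4 mm thick, fixed in one row along the dark board, about 95 mm apart; the letter says nothing about its place in the row, and the four swap places from start to start. Origin at the centre of its underside, on the board's top; the coaster's top is 4 mm higher
- coaster_d: one of four identical round cork coasters, 78 mm diameter, 4 mm thick, fixed in one row along the dark board, about 95 mm apart; the letter says nothing about its place in the row, and the four swap places from start to start. Origin at the centre of its underside, on the board's top; the coaster's top is 4 mm higher
- board: fixed dark wooden board, 110 x 600 x 15 mm, lying on the table beyond the cups; origin at the centre of its underside, at table height; its y axis runs along its length (and so along the row of coasters), z up
- brush_pot: brush pot: blue ceramic pot, 68 mm diameter, 75 mm tall, holding four upright brushes that reach about 175 mm above its foot, standing loose on one end of the board about 255 mm from the board's middle, at either end from start to start (a small white ink dish, 72 mm wide and 18 mm high, stands at the other end). Origin at the centre of its underside
Things that resemble listed ones, but are neither listed nor needed, are in the scene too. Leave any orange or red look-alike of the part that bears cup_1_mid alone. What is shaped like the part that bears cup_2_mid but blue or pink is not meant.

How it is judged:
At the end, for the whole second after the job is handed in: All four cups let go, at rest, upright within 6 degrees, each resting on a coaster (height within 5 mm) with its axis within 14 mm of the coaster's centre; counted from the brush pot's end of the row: tallest, second tallest, third tallest, shortest ((horizontal distance between cup_1_mid and coaster_a below 0.014 m or horizontal distance between cup_1_mid and coaster_b below 0.014 m or horizontal distance between cup_1_mid and coaster_c below 0.014 m or horizontal distance between cup_1_mid and coaster_d below 0.014 m) and z of cup_1_mid in the frame of board between 0.066 and 0.076 m and angle between each of cup_1_mid, cup_2_mid, cup_3_mid, cup_4_mid's own z axis and vertical below 0.1 rad and linear speed of each of cup_1, cup_2, cup_3, cup_4 below 0.02 m/s and contact force between the fingers and cup_1 below 0.1 N and (horizontal distance between cup_2_mid and coaster_a below 0.014 m or horizontal distance between cup_2_mid and coaster_b below 0.014 m or horizontal distance between cup_2_mid and coaster_c below 0.014 m or horizontal distance between cup_2_mid and coaster_d below 0.014 m) and z of cup_2_mid in the frame of board between 0.057 and 0.067 m and contact force between the fingers and cup_2 below 0.1 N and (horizontal distance between cup_3_mid and coaster_a below 0.014 m or horizontal distance between cup_3_mid and coaster_b below 0.014 m or horizontal distance between cup_3_mid and coaster_c below 0.014 m or horizontal distance between cup_3_mid and coaster_d below 0.014 m) and z of cup_3_mid in the frame of board between 0.048 and 0.058 m and contact force between the fingers and cup_3 below 0.1 N and (horizontal distance between cup_4_mid and coaster_a below 0.014 m or horizontal distance between cup_4_mid and coaster_b below 0.014 m or horizontal distance between cup_4_mid and coaster_c below 0.014 m or horizontal distance between cup_4_mid and coaster_d below 0.014 m) and z of cup_4_mid in the frame of board between 0.039 and 0.049 m and contact force between the fingers and cup_4 below 0.1 N and ((y of each of brush_pot, cup_2_mid in the frame of board above 0 m and y of cup_1_mid in the frame of board between 0.095 and 0.19 m and y of cup_2_mid in the frame of board below 0.095 m and y of cup_3_mid in the frame of board between -0.095 and 0 m and y of cup_4_mid in the frame of board between -0.19 and -0.095 m) or (y of each of brush_pot, cup_2_mid in the frame of board below 0 m and y of cup_1_mid in the frame of board between -0.19 and -0.095 m and y of cup_2_mid in the frame of board above -0.095 m and y of cup_3_mid in the frame of board between 0 and 0.095 m and y of cup_4_mid in the frame of board between 0.095 and 0.19 m))); the robot touches nothing.
It fails at once if a cup is dropped, thrown or knocked flying: it moves faster than 0.5 m/s while the fingers do not hold it (a free fall of about 13 mm) ((linear speed of cup_1 above 0.5 m/s and contact force between the fingers and cup_1 below 0.05 N) or (linear speed of cup_2 above 0.5 m/s and contact force between the fingers and cup_2 below 0.05 N) or (linear speed of cup_3 above 0.5 m/s and contact force between the fingers and cup_3 below 0.05 N) or (linear speed of cup_4 above 0.5 m/s and contact force between the fingers and cup_4 below 0.05 N)).
It fails at once if a cup is tipped over: it leans more than 0.7 rad (40 degrees) (angle between any of cup_1_mid, cup_2_mid, cup_3_mid, cup_4_mid's own z axis and vertical above 0.7 rad).
It fails at once if the brush pot is moved more than 20 mm from where it stood (distance of brush_pot from where it was at the start of the episode above 0.02 m).
It also fails if it takes over 109 s, if anything falls off the work surface, if the arm or the gripper's body presses on something with over 40 N, if the wrist force passes 120 N, or if a joint passes its speed limit or range.

### The arm

A 7-joint arm with a two-finger parallel gripper is mounted at the origin on the work surface. World frame = base frame: x ahead of the robot, y to its left, z up, the work surface at z = 0. Lengths are in m, angles in rad, forces in N, time in s.
With the tool pointing down it reaches from about 0.35 to 0.9 m from the base axis. Payload 8.1 kg.
Tool frame: the origin (TCP) lies at the very end of the fingers, on their centre line; the grasp point (between the pads) lies 19 mm behind it; z points along the fingers, y is the line along which they close (so a half turn about z gives the same grasp; the last joint's range is limited). The gripper opens to 92 mm and grips with 3 to 60 N. Pads are 19 mm wide; open, the fingers measure 130 mm over their backs; the gripper's body (75 mm by 190 mm) begins 47 mm behind the grasp point.
Start: joints at [1.081, 0.434, 0.025, 1.573, -0.012, 1.134, -0.075], TCP at [0.236, -0.579, 0.227] pointing down, gripper open.
Joint ranges: [-2.62, 2.62], [-0.44, 2.09], [-1.27, 1.32], [0.08, 2.57], [-1.32, 4.46], [0.12, 2], [-2.74, 2.74]. Speed limits (rad/s): [2.22, 2.22, 3.01, 3.01, 3.14, 3.14, 3.14].

### API

Orientations are given as a rotation vector (axis times angle).
In Python, from cell import arm gives the robot as it stands.
- The arm moves only by the tool jog_arm, never from a script. Its argument "rows" is a list of rows, each a list of 3 entries, a list of its own where there are three numbers: the shift along the world's x, y, z in cm, then the turn, a rotation vector about the world's x, y, z in degrees, then the opening, from 0 (shut) to 1 (fully open). A call has 1 to 8 rows; each row is the pose to reach, as a shift and turn from the pose commanded when the call began; what a row does not reach only later rows make up. A row lasts 1/8 s, in which the tool goes at most 62.5 mm and 10.7 degrees, less where a joint would pass 70% of its speed; a pose out of reach is approached as far as the arm can. A call with a gripper value outside its range is refused whole. The fingers move at their own pace and stop on an object; "newtons" is the grip in N (left out, the last holds). Time passes only in rows, so rows that repeat a pose let the fingers close. It gives the time, the measured TCP pose, the force, the opening and the grip force at its end, in the units of the state.
- arm.observe(): the state, without advancing time (a new reading comes with each control period).
- arm.get_image(name): name is "scene" or "top" or "wrist"; returns a dict with "img" (384x512x3 uint8, red, green, blue), "depth" (384x512 float32, m along the optical axis (not along the pixel's ray), 0 where there is no reading), "fx", "fy", "cx", "cy" (pixels), "dist_coeffs" ([k1, k2, p1, p2, k3] as OpenCV has them; the pictures are not rectified), "rvec" (rotation vector, rad) and "tvec" (3), from world to camera coordinates, as OpenCV has them; the wrist camera has in their place "mount" (4x4, takes a point from camera to tool coordinates, whose origin is the TCP and whose axes are the flange's). Camera axes: x right, y down, z forward; pixel columns grow to the right and rows downward; lengths in m; the calibration is good to about 2 mm. A picture is of the moment at which its call begins: read the wrist's pose just before it.
- arm.sign_off(): hands the job in; it is judged then, once.
The state is a dict: "clock": time; "joints": joint angles; "dq": joint speeds; "joint_efforts": joint torques, N m; "position": TCP position; "ee_rot": TCP orientation; "force": force on the tool from outside, world axes, zero at the start; "ft_torque": the same for the moment, N m; "width": opening from 0.0 (shut) to 1.0 (fully open); "gripper_force": force on a finger pad.
Only numpy, scipy, OpenCV 4.12 (cv2) and the standard library are available. Lean on these libraries where they do the work, as an engineer would, in place of code of your own. Each camera call takes 0.05 s, during which the arm holds its last target. There are 200 camera calls.

## Working session

There is one attempt and no reset: what is moved stays moved. The work goes in short steps, Python scripts to look and compute and a tool call to move; the robot and the scene stay as the last step left them, time stands still between calls to the robot, and variables do not carry over. Pictures are saved under pics/ and viewed, at most 14 in all, crops included, and the job is handed in when it is done.

Besides the shell and the picture viewer there is one more tool, called after "Call:" as name(argument=value, ...), one argument or row to a line, values as JSON. jog_arm: Moves the arm, as the interface text tells. Its arguments: {"type":"object","properties":{"rows":{"type":"array","items":{"type":"array"}},"newtons":{"type":"number"}},"required":["rows"]}

```bash
ls; mkdir -p pics; python3 - <<'E'
from cell import arm
import cv2,pickle
d={}
for n in("scene","top"):
    i=arm.get_image(n); d[n]=i; cv2.imwrite(f"pics/{n}.png",i["img"][...,::-1]); print(n,i["fx"],i["cx"],i["dist_coeffs"],i["rvec"],i["tvec"])
pickle.dump(d,open("d.pkl","wb"))
print(arm.observe())
E
```

```text
pics
scene 364.0338160585396 251.29450318128616 [-0.02905389  0.          0.          0.          0.        ] [ 1.26962214  2.05493449 -1.04939524] [ 0.28710991 -0.18793778  1.18579745]
top 357.8684338516744 254.7168440996147 [0.03252574 0.         0.         0.         0.        ] [ 2.17984637 -1.9903015   0.25398278] [-0.08640264  0.52626857  0.79328094]
{'clock': 0.1, 'joints': array([ 1.08137627,  0.43516646,  0.02496654,  1.57398925, -0.01159644,
        1.13402512, -0.07509645]), 'dq': array([ 0.00098452, -0.0022253 ,  0.0008106 , -0.00351345,  0.00111235,
       -0.00031813,  0.00024989]), 'joint_efforts': array([ 2.57864209e-03, -6.69133472e+01,  9.88367200e-01, -3.15148222e+01,
       -6.03782851e-02,  3.73984419e-02,  6.63607852e-05]), 'position': array([ 0.23555784, -0.57841276,  0.22602173]), 'ee_rot': array([-3.08167414e+00, -6.03479093e-01,  6.36413394e-04]), 'force': array([ 0.31333461,  0.88943578, -0.14129757]), 'ft_torque': array([ 0.03468165, -0.04002581, -0.0012069 ]), 'gripper_force': 0.0, 'width': 1.0044512078294505}
```

View pics/scene.png

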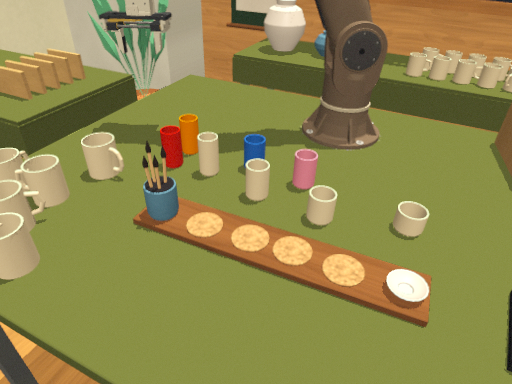

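View pics/top.png

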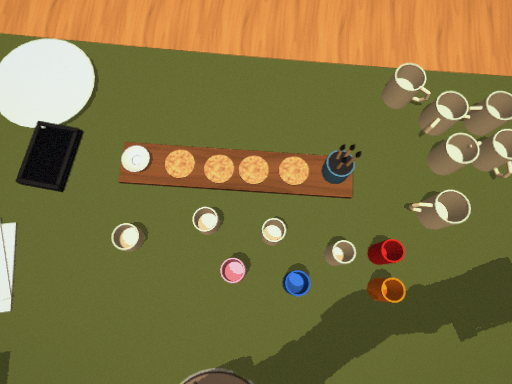

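The scene view shows the four cream, handle-less cups: tallest (208,154), then (258,180), (322,205), and shortest (411,219). In the top view these are (341,252), (273,231), (206,221) and (128,237). Possible mix-ups in the scene view are red (172,147), orange (189,134), blue (255,153), pink (305,169) and the handled mugs at the far left. The coasters run in the top view from (294,170), next to the pot at (340,165), to (180,163).

```bash
cat > h.py <<'E'
import numpy as np,cv2
from scipy.optimize import least_squares
def cloud(c,T=None):
    """HxWx3 world points from depth; T = camera->world for the wrist camera"""
    K=np.array([[c["fx"],0,c["cx"]],[0,c["fy"],c["cy"]],[0,0,1.]])
    h,w=c["depth"].shape
    uv=np.stack(np.meshgrid(np.arange(w),np.arange(h)),-1).reshape(-1,1,2).astype(float)
    n=cv2.undistortPoints(uv,K,np.array(c["dist_coeffs"])).reshape(-1,2)
    P=np.c_[n,np.ones(len(n))]*c["depth"].reshape(-1,1)
    if T is None:
        R=cv2.Rodrigues(np.array(c["rvec"]))[0]; P=(P-np.array(c["tvec"]).ravel())@R
    else: P=P@T[:3,:3].T+T[:3,3]
    P[c["depth"].ravel()==0]=np.nan
    return P.reshape(h,w,3)
def circ(p,r):
    f=lambda q:np.hypot(*(p-q[:2]).T)-q[2]
    s=least_squares(f,[*np.median(p,0),r],loss="soft_l1",f_scale=.002); return s.x
E
python3 - <<'E'
import pickle; from h import *
d=pickle.load(open("d.pkl","rb")); np.set_printoptions(precision=4,suppress=True)
c=d["top"]; P=cloud(c)
for n,(u,v),h,r in [("c1",(341,252),.104,.026),("c2",(273,231),.086,.028),("c3",(206,221),.068,.03),("c4",(128,237),.05,.032)]:
    Q=P[v-28:v+28,u-28:u+28].reshape(-1,3); Q=Q[np.abs(Q[:,2]-h)<.005]
    print(n,len(Q),np.median(Q[:,2]),"mid r fit",circ(Q[:,:2],r-.002))
    S=cloud(d["scene"]).reshape(-1,3); S=S[(np.hypot(*(S[:,:2]-circ(Q[:,:2],r)[:2]).T)<.06)&(np.abs(S[:,2]-h)<.005)]
    print("   scene",len(S),circ(S[:,:2],r-.002))
for nm in("top","scene"):
    P=cloud(d[nm]); hsv=cv2.cvtColor(d[nm]["img"],cv2.COLOR_RGB2HSV)
    m=cv2.inRange(hsv,(10,100,150),(28,255,255)); m=cv2.morphologyEx(m,cv2.MORPH_CLOSE,np.ones((5,5)))
    for k in cv2.findContours(m,0,2)[0]:
        if 300<cv2.contourArea(k)<2500:
            mm=cv2.drawContours(np.zeros_like(m),[k],-1,1,-1)>0; Q=P[mm]; Q=Q[np.isfinite(Q[:,2])]
            if abs(np.median(Q[:,2])-.019)<.01: 
                e=cv2.minEnclosingCircle(Q[:,:2].astype(np.float32)); print(nm,k.mean((0,1)),np.median(Q,0),e)
P=cloud(d["top"]); b=P[165,340]; print("pot pix",b,P[158,136], P[300,200])
E
```

```text
c1 138 0.10310720665444291 mid r fit [ 0.4074 -0.2453  0.0242]
   scene 84 [ 0.4093 -0.2441  0.0238]
c2 129 0.08484236977354619 mid r fit [ 0.4438 -0.0887  0.0257]
   scene 144 [ 0.4451 -0.0882  0.026 ]
c3 143 0.06697783161095787 mid r fit [0.4574 0.0732 0.0277]
   scene 184 [0.4588 0.074  0.0278]
c4 161 0.049079824537419825 mid r fit [0.4027 0.2574 0.0301]
   scene 218 [0.4036 0.2582 0.0299]
pot pix [ 0.5994 -0.2269  0.1232] [0.6075 0.2765 0.018 ] [0.2718 0.0692 0.0021]
```

```bash
python3 - <<'E'
import pickle; from h import *
d=pickle.load(open("d.pkl","rb")); np.set_printoptions(precision=4,suppress=True)
for nm,px in(("top",[(294,170),(254,169),(219,168),(180,163)]),("scene",[(205,224),(250,237),(293,250),(343,269)])):
    P=cloud(d[nm]); hsv=cv2.cvtColor(d[nm]["img"],cv2.COLOR_RGB2HSV)
    for u,v in px:
        seed=hsv[v,u]; w=np.zeros(hsv.shape[:2],np.uint8); w[v-18:v+18,u-24:u+24]=1
        m=((cv2.inRange(hsv,(0,0,165),(179,255,255))>0)&(w>0)).astype(np.uint8)
        Q=P[m>0]; Q=Q[np.abs(Q[:,2]-.019)<.012]
        H=cv2.convexHull(Q[:,:2].astype(np.float32)); M=cv2.moments(H)
        print(nm,seed,len(Q),np.median(Q[:,2]),M["m10"]/M["m00"],M["m01"]/M["m00"],cv2.minEnclosingCircle(H))
P=cloud(d["top"]).reshape(-1,3); 
Q=P[(np.abs(P[:,2]-.075)<.006)&(np.hypot(P[:,0]-.6,P[:,1]+.23)<.06)]; print("pot rim",len(Q),circ(Q[:,:2],.033))
Q=P[(np.abs(P[:,2]-.018)<.006)&(np.hypot(P[:,0]-.6,P[:,1]-.27)<.01)];print(len(Q))
cv2.imwrite("pics/crop.png",cv2.resize(d["scene"]["img"][110:300,130:440,::-1],None,fx=2.5,fy=2.5))
E
```

```text
top [ 15 150 231] 702 0.01827574243534623 0.6133671529689161 -0.13234961198325715 ((0.6134123802185059, -0.13234663009643555), 0.04042433202266693)
top [ 15 153 226] 756 0.01824111997128956 0.6057382361562436 -0.01744419445269818 ((0.607832670211792, -0.015067040920257568), 0.05333736911416054)
top [ 15 149 231] 756 0.0180792480015279 0.6015149134312081 0.05500100458591217 ((0.5974158644676208, 0.06060445308685303), 0.06465575098991394)
top [ 15 151 229] 682 0.0182982593127037 0.6049060163235838 0.16366225747242158 ((0.6046386957168579, 0.16380931437015533), 0.040259938687086105)
scene [ 19 127 255] 1556 0.016727406402238024 0.6069161533886308 -0.1356054989419028 ((0.6086926460266113, -0.1369723379611969), 0.07805173844099045)
scene [ 18 132 255] 1564 0.017938472404113767 0.6021923399300402 -0.03268728659626509 ((0.5995302796363831, -0.03335154429078102), 0.07050841301679611)
scene [ 19 126 255] 1550 0.018417358103576736 0.5982169189467045 0.05928424418240974 ((0.5977432131767273, 0.05757562816143036), 0.06370211392641068)
scene [ 17 134 253] 1652 0.01827278999641208 0.5982569771435243 0.16142399778641633 ((0.6000736951828003, 0.16432586312294006), 0.06218710169196129)
pot rim 46 [ 0.6168 -0.2342  0.0334]
43
```

View pics/crop.png

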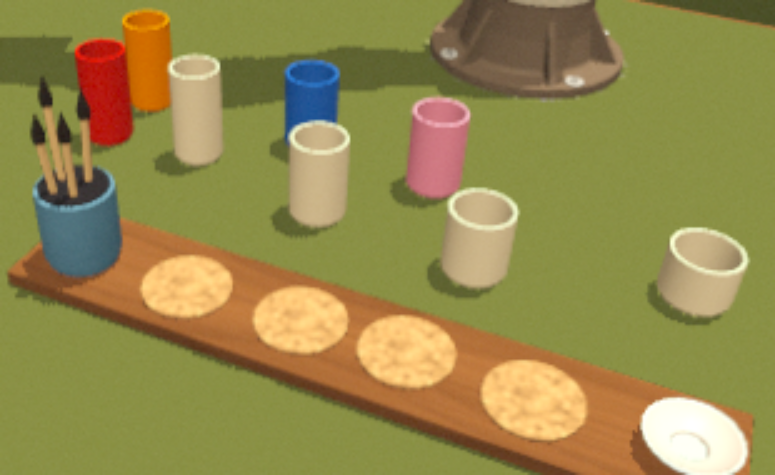

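The crop confirms the choice: the four cream cups have no handles, and the red, orange, blue and pink ones are distinct. The inner coasters' windows overlapped their neighbours, so I'm redoing them by connected component.

```bash
python3 - <<'E'
import pickle; from h import *
d=pickle.load(open("d.pkl","rb")); np.set_printoptions(precision=4,suppress=True)
for nm,px,t in(("top",[(294,170),(254,169),(219,168),(180,163)],180),("scene",[(205,224),(250,237),(293,250),(343,269)],190)):
    P=cloud(d[nm]); hsv=cv2.cvtColor(d[nm]["img"],cv2.COLOR_RGB2HSV)
    m=cv2.inRange(hsv,(0,70,t),(40,255,255)); L=cv2.connectedComponents(m,connectivity=4)[1]
    for u,v in px:
        Q=P[L==np.bincount(L[v-3:v+4,u-3:u+4].ravel()[L[v-3:v+4,u-3:u+4].ravel()>0]).argmax()]; n=len(Q); Q=Q[np.abs(Q[:,2]-.019)<.006]
        H=cv2.convexHull(Q[:,:2].astype(np.float32)); M=cv2.moments(H)
        print(nm,n,len(Q),"%.4f %.4f"%(M["m10"]/M["m00"],M["m01"]/M["m00"]),"r %.4f"%np.sqrt(M["m00"]/np.pi))
E
```

```text
top 680 678 0.6133 -0.1320 r 0.0386
top 684 679 0.6061 -0.0281 r 0.0387
top 682 678 0.6005 0.0611 r 0.0385
top 674 669 0.6044 0.1635 r 0.0382
scene 816 813 0.6125 -0.1418 r 0.0448
scene 3201 3189 0.6024 0.0684 r 0.0872
scene 3201 3189 0.6024 0.0684 r 0.0872
scene 3201 3189 0.6024 0.0684 r 0.0872
```

Call:
jog_arm(
  rows=[
    [[2,4,0],[0,0,8.5],1],
    [[4.3,8.4,0],[0,0,17],1],
    [[6.5,12.6,0],[0,0,25.5],1],
    [[8.7,16.8,0],[0,0,34],1],
    [[11,21,0],[0,0,42.5],1],
    [[13,25.2,0],[0,0,51],1],
    [[15.2,29.4,0],[0,0,59.5],1],
    [[17.2,33.4,0],[0,0,68],1],
  ],
  newtons=15,
)

```text
clock: 1.1
position: [0.4081, -0.2432, 0.2266]
ee_rot: [-2.212, -2.23, 0.0]
force: [1.0, 0.4, 0.3]
width: 1.003
gripper_force: 0.0
```

```bash
python3 - <<'E'
from cell import arm
from h import *; from scipy.spatial.transform import Rotation as R
o=arm.observe(); c=arm.get_image("wrist"); np.set_printoptions(precision=4,suppress=True)
M=R.from_rotvec(o["ee_rot"]).as_matrix(); T=np.eye(4);T[:3,:3]=M;T[:3,3]=o["position"]
print(o["position"],o["joints"],M,c["mount"],sep="\n")
P=cloud(c,T@np.array(c["mount"])).reshape(-1,3)
Q=P[(np.abs(P[:,2]-.103)<.005)&(np.hypot(P[:,0]-.408,P[:,1]+.245)<.04)];print(len(Q)); print(circ(Q[:,:2],.024))
cv2.imwrite("pics/w.png",c["img"][...,::-1])
E
```

```text
[ 0.4081 -0.2432  0.2266]
[ 0.7437  0.2217 -0.3783  1.9004  0.0944  1.037   0.3336]
[[-0.0079  1.     -0.0002]
 [ 1.      0.0079  0.0001]
 [ 0.0001 -0.0002 -1.    ]]
[[-0.0005 -0.9635 -0.2676  0.072 ]
 [ 1.     -0.0006  0.     -0.0005]
 [-0.0002 -0.2676  0.9635 -0.1584]
 [ 0.      0.      0.      1.    ]]
620
[ 0.407  -0.2453  0.0236]
```

View pics/w.png

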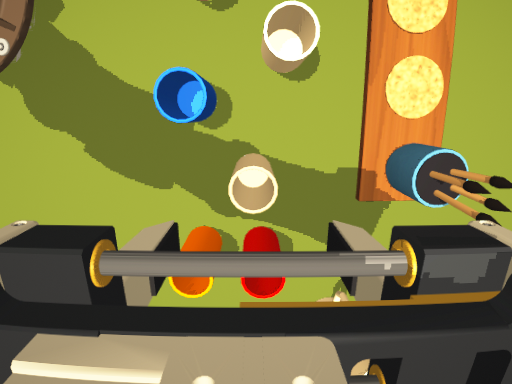

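The wrist view puts the cup at (252,185). By depth it is at (0.407, -0.245), directly under the TCP. Red (263,262) and orange (197,262) stay clear to the side.

Call:
jog_arm(
  rows=[
    [[0,0,-3],[0,0,0],1],
    [[0,0,-6],[0,0,0],1],
    [[0,0,-9],[0,0,0],1],
    [[0,0,-12],[0,0,0],1],
    [[0,0,-14.5],[0,0,0],1],
    [[0,0,-16.5],[0,0,0],1],
    [[0,0,-17.7],[0,0,0],1],
    [[0,0,-17.7],[0,0,0],1],
  ],
)

```text
clock: 2.15
position: [0.4072, -0.2447, 0.0492]
ee_rot: [-2.218, -2.223, 0.001]
force: [0.5, -0.0, 0.4]
width: 1.001
gripper_force: 0.0
```

Call:
jog_arm(
  rows=[
    [[0,0,0],[0,0,0],0.65],
    [[0,0,0],[0,0,0],0.6],
    [[0,0,0],[0,0,0],0.55],
    [[0,0,0],[0,0,0],0.4],
    [[0,0,0],[0,0,0],0.3],
    [[0,0,0],[0,0,0],0.3],
    [[0,0,0],[0,0,0],0.3],
    [[0,0,0],[0,0,0],0.3],
  ],
  newtons=15,
)

```text
clock: 3.15
position: [0.4079, -0.2449, 0.0499]
ee_rot: [2.218, 2.224, 0.0]
force: [-0.1, 1.2, 3.8]
width: 0.574
gripper_force: 15.0
```

Call:
jog_arm(
  rows=[
    [[0,0,1],[0,0,0],0.3],
    [[0,0,3],[0,0,0],0.3],
    [[0,0,5],[0,0,0],0.3],
    [[0,0,7],[0,0,0],0.3],
    [[0,0,9],[0,0,0],0.3],
    [[0,0,11],[0,0,0],0.3],
    [[0,0,12],[0,0,0],0.3],
    [[0,0,12],[0,0,0],0.3],
  ],
)

```text
clock: 4.15
position: [0.4078, -0.2449, 0.1701]
ee_rot: [2.218, 2.224, 0.0]
force: [0.2, 0.6, -2.9]
width: 0.571
gripper_force: 15.0
```

Call:
jog_arm(
  rows=[
    [[2,1,0],[0,0,0],0.3],
    [[5,3,0],[0,0,0],0.3],
    [[8.5,5,0],[0,0,0],0.3],
    [[12,7,0],[0,0,0],0.3],
    [[15.5,9,0],[0,0,0],0.3],
    [[18.5,10.5,0],[0,0,0],0.3],
    [[20.5,11.3,0],[0,0,0],0.3],
    [[20.5,11.3,0],[0,0,0],0.3],
  ],
)

```text
clock: 5.15
position: [0.6132, -0.1304, 0.1682]
ee_rot: [-2.215, -2.225, 0.0]
force: [-0.4, 0.7, -2.4]
width: 0.57
gripper_force: 15.0
```

Call:
jog_arm(
  rows=[
    [[0,0,-2],[0,0,0],0.3],
    [[0,0,-4],[0,0,0],0.3],
    [[0,0,-6],[0,0,0],0.3],
    [[0,0,-8],[0,0,0],0.3],
    [[0,0,-9],[0,0,0],0.3],
    [[0,0,-9.6],[0,0,0],0.3],
    [[0,0,-10],[0,0,0],0.3],
    [[0,0,-10],[0,0,0],0.3],
  ],
)

```text
clock: 6.15
position: [0.6128, -0.1319, 0.0699]
ee_rot: [2.218, 2.224, 0.0]
force: [-0.3, 0.4, -3.1]
width: 0.571
gripper_force: 15.0
```

Call:
jog_arm(
  rows=[
    [[0,0,-0.1],[0,0,0],0.3],
    [[0,0,-0.15],[0,0,0],0.3],
    [[0,0,-0.2],[0,0,0],0.3],
    [[0,0,-0.2],[0,0,0],0.3],
  ],
)

```text
clock: 6.65
position: [0.6132, -0.1319, 0.069]
ee_rot: [2.218, 2.224, 0.001]
force: [-2.5, 0.2, 7.9]
width: 0.573
gripper_force: 15.0
```

Contact. I'll open gently and raise.

Call:
jog_arm(
  rows=[
    [[0,0,0],[0,0,0],0.6],
    [[0,0,0],[0,0,0],0.65],
    [[0,0,0],[0,0,0],0.7],
    [[0,0,0],[0,0,0],0.8],
    [[0,0,0],[0,0,0],0.9],
    [[0,0,0],[0,0,0],1],
    [[0,0,0],[0,0,0],1],
    [[0,0,0.1],[0,0,0],1],
  ],
)

```text
clock: 7.65
position: [0.6127, -0.1318, 0.0687]
ee_rot: [-2.218, -2.224, 0.0]
force: [-0.8, 1.5, -0.1]
width: 0.997
gripper_force: 0.0
```

Call:
jog_arm(
  rows=[
    [[0,0,2],[0,0,0],1],
    [[0,0,4],[0,0,0],1],
    [[0,0,6],[0,0,0],1],
    [[0,0,8],[0,0,0],1],
    [[0,0,10],[0,0,0],1],
    [[0,0,12],[0,0,0],1],
    [[0,0,13.1],[0,0,0],1],
    [[0,0,13.1],[0,0,0],1],
  ],
)

```text
clock: 8.65
position: [0.6131, -0.1319, 0.2003]
ee_rot: [2.218, 2.224, 0.001]
force: [-0.2, -0.5, 0.2]
width: 0.999
gripper_force: 0.0
```

Call:
jog_arm(
  rows=[
    [[-3,1,0],[0,0,0],1],
    [[-7,2,0],[0,0,0],1],
    [[-11,3,0],[0,0,0],1],
    [[-15,4,0],[0,0,0],1],
    [[-16.9,4.3,0],[0,0,0],1],
    [[-16.9,4.3,0],[0,0,0],1],
  ],
)

```text
clock: 9.4
position: [0.4422, -0.0888, 0.1992]
ee_rot: [-2.218, -2.224, 0.002]
force: [0.7, -0.7, 0.1]
width: 1.0
gripper_force: 0.0
```

```bash
cat > chk.py <<'E'
import sys; from cell import arm
from h import *; from scipy.spatial.transform import Rotation as R
np.set_printoptions(precision=4,suppress=True)
def wristcloud():
    o=arm.observe(); c=arm.get_image("wrist")
    T=np.eye(4);T[:3,:3]=R.from_rotvec(o["ee_rot"]).as_matrix();T[:3,3]=o["position"]
    print("tcp",o["position"]); return cloud(c,T@np.array(c["mount"])).reshape(-1,3)
def rim(P,x,y,h,r):
    Q=P[(np.abs(P[:,2]-h)<.006)&(np.hypot(P[:,0]-x,P[:,1]-y)<.045)]
    return (len(Q),np.median(Q[:,2]),circ(Q[:,:2],r-.002)) if len(Q)>20 else len(Q)
E
python3 - <<'E'
from chk import *
W=wristcloud(); print("w c2",rim(W,.4445,-.0885,.085,.028))
for n in("top","scene"):
    P=cloud(arm.get_image(n)).reshape(-1,3)
    print(n,"c1",rim(P,.613,-.132,.122,.026)); print("pot",rim(P,.617,-.234,.09,.034))
E
```

```text
tcp [ 0.4422 -0.0888  0.1992]
w c2 (761, np.float64(0.08588882784353169), array([ 0.4436, -0.0884,  0.0256]))
top c1 0
pot 0
scene c1 (229, np.float64(0.12148694141455996), array([ 0.6135, -0.1316,  0.0238]))
pot (455, np.float64(0.09143666712222602), array([ 0.6221, -0.2307,  0.0244]))
```

Call:
jog_arm(
  rows=[
    [[0,0,-3],[0,0,0],1],
    [[0,0,-6],[0,0,0],1],
    [[0,0,-9],[0,0,0],1],
    [[0,0,-12],[0,0,0],1],
    [[0,0,-14.5],[0,0,0],1],
    [[0,0,-16.2],[0,0,0],1],
    [[0,0,-17],[0,0,0],1],
    [[0,0,-17],[0,0,0],1],
  ],
)

```text
clock: 10.55
position: [0.444, -0.0887, 0.0293]
ee_rot: [-2.218, -2.224, 0.0]
force: [0.6, -0.1, -0.0]
width: 0.998
gripper_force: 0.0
```

Call:
jog_arm(
  rows=[
    [[0,0,0],[0,0,0],0.7],
    [[0,0,0],[0,0,0],0.65],
    [[0,0,0],[0,0,0],0.6],
    [[0,0,0],[0,0,0],0.45],
    [[0,0,0],[0,0,0],0.3],
    [[0,0,0],[0,0,0],0.3],
    [[0,0,0],[0,0,0],0.3],
    [[0,0,0],[0,0,0],0.3],
  ],
)

```text
clock: 11.55
position: [0.4441, -0.0889, 0.03]
ee_rot: [2.218, 2.224, 0.001]
force: [-0.1, -1.2, 6.2]
width: 0.618
gripper_force: 15.0
```

Call:
jog_arm(
  rows=[
    [[0,0,1],[0,0,0],0.3],
    [[0,0,3],[0,0,0],0.3],
    [[0,0,5],[0,0,0],0.3],
    [[0,0,7],[0,0,0],0.3],
    [[0,0,9],[0,0,0],0.3],
    [[0,0,11],[0,0,0],0.3],
    [[0,0,13],[0,0,0],0.3],
    [[0,0,13],[0,0,0],0.3],
  ],
)

```text
clock: 12.55
position: [0.4442, -0.0889, 0.1609]
ee_rot: [2.217, 2.223, 0.002]
force: [-0.5, -0.1, -2.6]
width: 0.619
gripper_force: 15.0
```

Call:
jog_arm(
  rows=[
    [[2,1,0],[0,0,0],0.3],
    [[5,2,0],[0,0,0],0.3],
    [[8,3,0],[0,0,0],0.3],
    [[11,4.2,0],[0,0,0],0.3],
    [[14,5.4,0],[0,0,0],0.3],
    [[16.2,6.1,0],[0,0,0],0.3],
    [[16.2,6.1,0],[0,0,0],0.3],
    [[16.2,6.1,0],[0,0,0],0.3],
  ],
)

```text
clock: 13.55
position: [0.6045, -0.0281, 0.1586]
ee_rot: [-2.217, -2.223, 0.003]
force: [-0.2, -0.5, -2.7]
width: 0.62
gripper_force: 15.0
```

Call:
jog_arm(
  rows=[
    [[0,0,-2],[0,0,0],0.3],
    [[0,0,-4],[0,0,0],0.3],
    [[0,0,-6],[0,0,0],0.3],
    [[0,0,-8],[0,0,0],0.3],
    [[0,0,-9.5],[0,0,0],0.3],
    [[0,0,-10.5],[0,0,0],0.3],
    [[0,0,-11],[0,0,0],0.3],
    [[0,0,-11],[0,0,0],0.3],
  ],
)

```text
clock: 14.55
position: [0.6059, -0.0278, 0.0499]
ee_rot: [2.218, 2.224, 0.0]
force: [-0.6, -0.1, -2.3]
width: 0.618
gripper_force: 15.0
```

Call:
jog_arm(
  rows=[
    [[0,0,-0.1],[0,0,0],0.3],
    [[0,0,-0.15],[0,0,0],0.3],
    [[0,0,-0.2],[0,0,0],0.3],
    [[0,0,-0.2],[0,0,0],0.3],
  ],
)

```text
clock: 15.05
position: [0.6062, -0.0277, 0.049]
ee_rot: [2.218, 2.224, 0.001]
force: [-2.4, -0.2, 8.9]
width: 0.619
gripper_force: 15.0
```

Call:
jog_arm(
  rows=[
    [[0,0,0],[0,0,0],0.65],
    [[0,0,0],[0,0,0],0.7],
    [[0,0,0],[0,0,0],0.75],
    [[0,0,0],[0,0,0],0.8],
    [[0,0,0],[0,0,0],0.9],
    [[0,0,0],[0,0,0],1],
    [[0,0,0],[0,0,0],1],
    [[0,0,0],[0,0,0],1],
  ],
)

```text
clock: 16.05
position: [0.6057, -0.0279, 0.0477]
ee_rot: [2.218, 2.224, -0.0]
force: [-0.5, -0.2, -0.2]
width: 0.998
gripper_force: 0.0
```

Call:
jog_arm(
  rows=[
    [[0,0,2],[0,0,0],1],
    [[0,0,4],[0,0,0],1],
    [[0,0,6],[0,0,0],1],
    [[0,0,8],[0,0,0],1],
    [[0,0,10],[0,0,0],1],
    [[0,0,12],[0,0,0],1],
    [[0,0,14],[0,0,0],1],
    [[0,0,15.2],[0,0,0],1],
  ],
)

```text
clock: 17.05
position: [0.606, -0.0278, 0.2008]
ee_rot: [2.218, 2.224, 0.001]
force: [0.4, 0.4, -0.3]
width: 1.001
gripper_force: 0.0
```

Call:
jog_arm(
  rows=[
    [[-3,2,0],[0,0,0],1],
    [[-6,4,0],[0,0,0],1],
    [[-9,6,0],[0,0,0],1],
    [[-12,8,0],[0,0,0],1],
    [[-14.8,10.1,0],[0,0,0],1],
    [[-14.8,10.1,0],[0,0,0],1],
  ],
)

```text
clock: 17.8
position: [0.4559, 0.0746, 0.1998]
ee_rot: [-2.214, -2.228, 0.001]
force: [0.0, -0.3, 0.6]
width: 0.999
gripper_force: 0.0
```

```bash
python3 - <<'E'
from chk import *
W=wristcloud(); print("w c3",rim(W,.458,.0736,.067,.030))
P=cloud(arm.get_image("scene")).reshape(-1,3); print("c1",rim(P,.613,-.132,.122,.026)); print("c2",rim(P,.606,-.028,.105,.028))
E
```

```text
tcp [0.4559 0.0746 0.1998]
w c3 (716, np.float64(0.06796033966210202), array([0.4572, 0.074 , 0.0276]))
c1 (234, np.float64(0.12117784840344013), array([ 0.6135, -0.1316,  0.0239]))
c2 (241, np.float64(0.10413032441983432), array([ 0.6067, -0.0271,  0.0259]))
```

Call:
jog_arm(
  rows=[
    [[0,0,-3.5],[0,0,0],1],
    [[0,0,-7],[0,0,0],1],
    [[0,0,-10],[0,0,0],1],
    [[0,0,-13],[0,0,0],1],
    [[0,0,-15.5],[0,0,0],1],
    [[0,0,-17.5],[0,0,0],1],
    [[0,0,-18.5],[0,0,0],1],
    [[0,0,-18.5],[0,0,0],1],
  ],
)

```text
clock: 18.9
position: [0.4579, 0.0727, 0.0142]
ee_rot: [-2.219, -2.224, 0.002]
force: [0.4, 0.2, -0.2]
width: 0.994
gripper_force: 0.0
```

Call:
jog_arm(
  rows=[
    [[0,0,0],[0,0,0],0.75],
    [[0,0,0],[0,0,0],0.7],
    [[0,0,0],[0,0,0],0.65],
    [[0,0,0],[0,0,0],0.5],
    [[0,0,0],[0,0,0],0.3],
    [[0,0,0],[0,0,0],0.3],
    [[0,0,0],[0,0,0],0.3],
    [[0,0,0],[0,0,0],0.3],
  ],
)

```text
clock: 19.9
position: [0.458, 0.0731, 0.0151]
ee_rot: [2.218, 2.224, 0.001]
force: [-0.6, -1.0, 6.6]
width: 0.663
gripper_force: 15.0
```

Call:
jog_arm(
  rows=[
    [[0,0,1],[0,0,0],0.3],
    [[0,0,3],[0,0,0],0.3],
    [[0,0,5],[0,0,0],0.3],
    [[0,0,7],[0,0,0],0.3],
    [[0,0,9],[0,0,0],0.3],
    [[0,0,11],[0,0,0],0.3],
    [[0,0,13],[0,0,0],0.3],
    [[0,0,13],[0,0,0],0.3],
  ],
)

```text
clock: 20.9
position: [0.4584, 0.0734, 0.1461]
ee_rot: [2.217, 2.223, 0.003]
force: [-0.6, -0.4, -2.3]
width: 0.663
gripper_force: 15.0
```

Call:
jog_arm(
  rows=[
    [[2,0,0],[0,0,0],0.3],
    [[5,-0.4,0],[0,0,0],0.3],
    [[8,-0.8,0],[0,0,0],0.3],
    [[11,-1,0],[0,0,0],0.3],
    [[13,-1.2,0],[0,0,0],0.3],
    [[14.2,-1.2,0],[0,0,0],0.3],
    [[14.2,-1.2,0],[0,0,0],0.3],
    [[14.2,-1.2,0],[0,0,0],0.3],
  ],
)

```text
clock: 21.9
position: [0.5987, 0.0614, 0.1444]
ee_rot: [-2.217, -2.225, 0.001]
force: [0.9, -0.4, -1.6]
width: 0.662
gripper_force: 15.0
```

Call:
jog_arm(
  rows=[
    [[0,0,-2],[0,0,0],0.3],
    [[0,0,-4],[0,0,0],0.3],
    [[0,0,-6],[0,0,0],0.3],
    [[0,0,-8],[0,0,0],0.3],
    [[0,0,-9.5],[0,0,0],0.3],
    [[0,0,-10.5],[0,0,0],0.3],
    [[0,0,-11],[0,0,0],0.3],
    [[0,0,-11],[0,0,0],0.3],
  ],
)

```text
clock: 22.9
position: [0.5999, 0.0613, 0.0349]
ee_rot: [2.218, 2.225, 0.0]
force: [-0.2, -0.4, -1.5]
width: 0.664
gripper_force: 15.0
```

Call:
jog_arm(
  rows=[
    [[0,0,-0.1],[0,0,0],0.3],
    [[0,0,-0.15],[0,0,0],0.3],
    [[0,0,-0.2],[0,0,0],0.3],
    [[0,0,-0.2],[0,0,0],0.3],
  ],
)

```text
clock: 23.4
position: [0.6002, 0.0612, 0.0341]
ee_rot: [2.218, 2.224, 0.001]
force: [-3.2, -1.1, 10.9]
width: 0.66
gripper_force: 15.0
```

Call:
jog_arm(
  rows=[
    [[0,0,0],[0,0,0],0.7],
    [[0,0,0],[0,0,0],0.75],
    [[0,0,0],[0,0,0],0.8],
    [[0,0,0],[0,0,0],0.85],
    [[0,0,0],[0,0,0],0.9],
    [[0,0,0],[0,0,0],1],
    [[0,0,0],[0,0,0],1],
    [[0,0,0],[0,0,0],1],
  ],
)

```text
clock: 24.4
position: [0.5997, 0.0612, 0.0327]
ee_rot: [-2.218, -2.224, -0.0]
force: [-0.4, -0.8, -0.0]
width: 0.999
gripper_force: 0.0
```

Call:
jog_arm(
  rows=[
    [[0,0,2],[0,0,0],1],
    [[0,0,4],[0,0,0],1],
    [[0,0,6],[0,0,0],1],
    [[0,0,8],[0,0,0],1],
    [[0,0,10],[0,0,0],1],
    [[0,0,12],[0,0,0],1],
    [[0,0,14.5],[0,0,0],1],
    [[0,0,16.7],[0,0,0],1],
  ],
)

```text
clock: 25.4
position: [0.5997, 0.0612, 0.2006]
ee_rot: [2.218, 2.224, 0.0]
force: [-0.3, -0.4, 0.0]
width: 0.998
gripper_force: 0.0
```

Call:
jog_arm(
  rows=[
    [[-3,3,0],[0,0,0],1],
    [[-6,6,0],[0,0,0],1],
    [[-9,9,0],[0,0,0],1],
    [[-12,12,0],[0,0,0],1],
    [[-15,15,0],[0,0,0],1],
    [[-18,18,0],[0,0,0],1],
    [[-19.7,19.7,0],[0,0,0],1],
    [[-19.7,19.7,0],[0,0,0],1],
  ],
)

```text
clock: 26.4
position: [0.4014, 0.2596, 0.2001]
ee_rot: [-2.214, -2.229, -0.001]
force: [-0.3, -0.2, 1.0]
width: 1.004
gripper_force: 0.0
```

```bash
python3 - <<'E'
from chk import *
W=wristcloud(); print("w c4",rim(W,.403,.258,.049,.032))
P=cloud(arm.get_image("scene")).reshape(-1,3); print("c2",rim(P,.606,-.028,.105,.028)); print("c3",rim(P,.6,.061,.087,.03))
E
```

```text
tcp [0.4014 0.2596 0.2001]
w c4 (675, np.float64(0.049957249443572604), array([0.4018, 0.2588, 0.0296]))
c2 (246, np.float64(0.10415251544597187), array([ 0.6067, -0.0271,  0.0259]))
c3 (272, np.float64(0.08625677996029492), array([0.6008, 0.0622, 0.0278]))
```

Lowering onto the shortest cup, TCP to 0.012.

Call:
jog_arm(
  rows=[
    [[0,0,-3.5],[0,0,0],1],
    [[0,0,-7],[0,0,0],1],
    [[0,0,-10],[0,0,0],1],
    [[0,0,-13],[0,0,0],1],
    [[0,0,-15.5],[0,0,0],1],
    [[0,0,-17.8],[0,0,0],1],
    [[0,0,-18.8],[0,0,0],1],
    [[0,0,-18.8],[0,0,0],1],
  ],
)

```text
clock: 27.5
position: [0.403, 0.2575, 0.0114]
ee_rot: [2.219, 2.223, -0.002]
force: [-0.6, 0.4, 0.3]
width: 0.996
gripper_force: 0.0
```

Call:
jog_arm(
  rows=[
    [[0,0,0],[0,0,0],0.8],
    [[0,0,0],[0,0,0],0.75],
    [[0,0,0],[0,0,0],0.7],
    [[0,0,0],[0,0,0],0.6],
    [[0,0,0],[0,0,0],0.4],
    [[0,0,0],[0,0,0],0.3],
    [[0,0,0],[0,0,0],0.3],
    [[0,0,0],[0,0,0],0.3],
  ],
)

```text
clock: 28.5
position: [0.403, 0.2583, 0.0121]
ee_rot: [2.218, 2.224, 0.001]
force: [-1.2, -0.5, 7.0]
width: 0.704
gripper_force: 15.0
```

Call:
jog_arm(
  rows=[
    [[0,0,1],[0,0,0],0.3],
    [[0,0,3],[0,0,0],0.3],
    [[0,0,5],[0,0,0],0.3],
    [[0,0,7],[0,0,0],0.3],
    [[0,0,9],[0,0,0],0.3],
    [[0,0,11],[0,0,0],0.3],
    [[0,0,13],[0,0,0],0.3],
    [[0,0,13],[0,0,0],0.3],
  ],
)

```text
clock: 29.5
position: [0.4033, 0.2587, 0.1431]
ee_rot: [2.218, 2.224, 0.004]
force: [0.3, -0.7, -1.3]
width: 0.703
gripper_force: 15.0
```

Call:
jog_arm(
  rows=[
    [[2,-1,0],[0,0,0],0.3],
    [[5,-2.5,0],[0,0,0],0.3],
    [[8.5,-4,0],[0,0,0],0.3],
    [[12,-6,0],[0,0,0],0.3],
    [[15.5,-7.5,0],[0,0,0],0.3],
    [[18.5,-9,0],[0,0,0],0.3],
    [[20.1,-9.5,0],[0,0,0],0.3],
    [[20.1,-9.5,0],[0,0,0],0.3],
  ],
)

```text
clock: 30.5
position: [0.6037, 0.163, 0.1408]
ee_rot: [-2.219, -2.223, 0.001]
force: [-1.0, -0.4, -1.4]
width: 0.707
gripper_force: 15.0
```

Call:
jog_arm(
  rows=[
    [[0,0,-2],[0,0,0],0.3],
    [[0,0,-4],[0,0,0],0.3],
    [[0,0,-6],[0,0,0],0.3],
    [[0,0,-8],[0,0,0],0.3],
    [[0,0,-9.5],[0,0,0],0.3],
    [[0,0,-10.5],[0,0,0],0.3],
    [[0,0,-11],[0,0,0],0.3],
    [[0,0,-11],[0,0,0],0.3],
  ],
)

```text
clock: 31.5
position: [0.604, 0.1633, 0.0319]
ee_rot: [2.218, 2.224, 0.001]
force: [0.2, 1.3, -1.5]
width: 0.705
gripper_force: 15.0
```

Call:
jog_arm(
  rows=[
    [[0,0,-0.1],[0,0,0],0.3],
    [[0,0,-0.15],[0,0,0],0.3],
    [[0,0,-0.2],[0,0,0],0.3],
    [[0,0,-0.2],[0,0,0],0.3],
  ],
)

```text
clock: 32.0
position: [0.6042, 0.1633, 0.0311]
ee_rot: [2.218, 2.224, 0.002]
force: [-1.9, -1.2, 9.3]
width: 0.703
gripper_force: 15.0
```

Call:
jog_arm(
  rows=[
    [[0,0,0],[0,0,0],0.75],
    [[0,0,0],[0,0,0],0.8],
    [[0,0,0],[0,0,0],0.85],
    [[0,0,0],[0,0,0],0.9],
    [[0,0,0],[0,0,0],1],
    [[0,0,0],[0,0,0],1],
    [[0,0,0],[0,0,0],1],
    [[0,0,0],[0,0,0],1],
  ],
)

```text
clock: 33.0
position: [0.6038, 0.1631, 0.0297]
ee_rot: [2.218, 2.224, 0.0]
force: [-0.2, -0.0, -0.6]
width: 1.001
gripper_force: 0.0
```

Call:
jog_arm(
  rows=[
    [[0,0,2],[0,0,0],1],
    [[0,0,4],[0,0,0],1],
    [[0,0,6],[0,0,0],1],
    [[0,0,8],[0,0,0],1],
    [[0,0,10],[0,0,0],1],
    [[0,0,12],[0,0,0],1],
    [[0,0,14.5],[0,0,0],1],
    [[0,0,17],[0,0,0],1],
  ],
)

```text
clock: 34.0
position: [0.6037, 0.1632, 0.202]
ee_rot: [2.218, 2.224, 0.002]
force: [0.5, 0.6, -0.6]
width: 1.001
gripper_force: 0.0
```

Call:
jog_arm(
  rows=[
    [[-3,3,0],[0,0,0],1],
    [[-6,6,0],[0,0,0],1],
    [[-9,9,0],[0,0,0],1],
    [[-12,12,0],[0,0,0],1],
    [[-15,15,0],[0,0,0],1],
    [[-18,18,0],[0,0,0],1],
    [[-20,20,0],[0,0,0],1],
    [[-20,20,0],[0,0,0],1],
  ],
)

```text
clock: 35.0
position: [0.4017, 0.3654, 0.2013]
ee_rot: [-2.213, -2.229, -0.003]
force: [-0.0, 0.2, -0.7]
width: 0.997
gripper_force: 0.0
```

```bash
python3 - <<'E'
from chk import *
c=arm.get_image("scene"); t=arm.get_image("top")
for n,i in(("scene",c),("top",t)):
    P=cloud(i).reshape(-1,3)
    for a in((.613,-.132,.122,.026),(.606,-.028,.104,.028),(.6,.061,.086,.03),(.604,.1635,.068,.032)): print(n,rim(P,*a))
    cv2.imwrite(f"pics/{n}_end.png",i["img"][...,::-1])
P=cloud(t).reshape(-1,3); Q=P[(np.abs(P[:,2]-.075)<.006)&(np.hypot(P[:,0]-.6,P[:,1]+.23)<.06)]; print("pot",circ(Q[:,:2],.033))
E
```

```text
scene (238, np.float64(0.12144275891758884), array([ 0.6136, -0.1314,  0.0238]))
scene (266, np.float64(0.10361973712032203), array([ 0.6067, -0.0271,  0.0258]))
scene (300, np.float64(0.08593246315593585), array([0.6009, 0.0623, 0.0278]))
scene (347, np.float64(0.06781061264978375), array([0.6053, 0.1633, 0.0295]))
top (137, np.float64(0.12135488652659945), array([ 0.6115, -0.1323,  0.0238]))
top (140, np.float64(0.10364948572895127), array([ 0.6048, -0.0278,  0.0257]))
top (153, np.float64(0.08551889790281036), array([0.5989, 0.0613, 0.0277]))
top (156, np.float64(0.06744452703691294), array([0.6029, 0.1624, 0.0296]))
pot [ 0.617  -0.2343  0.0336]
```

View pics/scene_end.png

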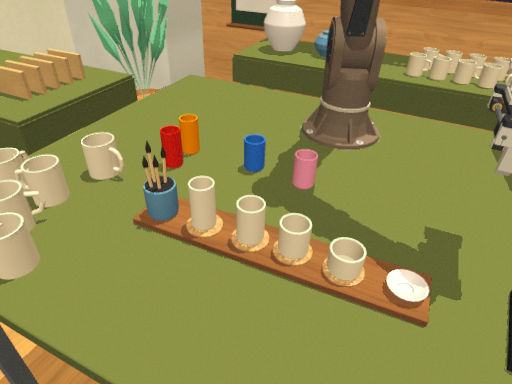

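The four cups stand upright in order from the pot: (203,205), (250,222), (294,238), (346,260). Each is centred on its coaster within about 3 mm, and the pot has not moved.

```bash
python3 -c "
from cell import arm
print(arm.sign_off())"
```

```text
the job is handed in; nothing more can be done
None
```

The job is handed in: all four cups stand upright on their own coasters, tallest next to the brush pot down to shortest, each within about 3 mm of centre, and the pot was not moved.

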